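# Open the vented camera housing and hold its cover

## Task

The underwater camera housing lying on the bench is to be opened for the camera to be taken out. First press its vent paddle all the way down to the stop to let the vacuum out; then tug the back cover up by its bar handle to learn whether the catch is holding it: if it comes freely leave the thumb slide alone, if it is caught push the thumb slide fully away (towards the hinge) and try again. Swing the cover up at least 45 degrees and finish still holding it there steadily with the gripper, without shifting the other things on the bench.

Things in the scene. Friction and masses are not known exactly. Their poses are not given: they have to be found in the camera images.
- housing: Dark grey underwater camera housing, fixed on its foam cradle (200 x 330 x 30 mm). Origin: centre of the cradle's underside, on the bench. x points from the bar handle side to the hinge side (away from the robot), y left, z up. Housing 150 (x) x 290 (y) mm; flat side decks, |y| 80 to 145 mm, 105 mm above the bench; cover between them, top at 108 mm. End grips, 59 mm high, reach |y| = 181 mm.
- cover (a joint): Back cover, 150 (x) x 156 (y) x 12 mm, 0.45 kg: angle in rad, 0 shut, grows as its handle side swings up and over towards the hinge, stop at 1.3. Falls shut when let go. If the hidden catch holds it, it gives only 0.03 to 0.06 rad (6 to 12 mm at the bar), then stops dead; otherwise it swings freely with some 2 N at the bar. Which it is cannot be seen and varies.
- cover_bar (a point): Middle of the cover's bar handle: round aluminium bar 12 mm thick, 110 mm long along the housing's y, axis 102 mm above the bench when shut and 55 mm out from the housing's near wall (x = -130 mm), an arm at each end. Straddle it from above, fingers closing along the housing's x; it turns between the pads as the cover swings, radius 205 mm about the hinge. Axes: the cover's.
- cover_hinge (a point): Middle of the cover's hinge line, 75 mm beyond the housing's origin along x, 102 mm above the bench; the line runs along the housing's y.
- slide (a joint): Thumb slide on the right-hand deck (-y): travel in m, 0 as found, grows as it is pushed along the housing's +x (towards the hinge side), stop at 0.014. Stays where it is left. Pushed to its stop it draws the catch back, which then stays back. Takes 2 to 6 N.
- slide_knob (a point): Top centre of the slide's upright aluminium block, 12 (x) x 24 (y) x 22 mm tall, top 130 mm above the bench, 25 mm above the deck. At travel 0 it is at x = -8 mm, y = -115 mm from the housing's origin. The deck on its near side is clear for 60 mm.
- paddle (a joint): Vent paddle on the left-hand deck (+y), aluminium plate 85 (x) x 34 (y) x 6 mm, hinged at its far end (x = 50, y = 115 mm from the housing's origin, 112 mm above the bench): angle in rad, 0 raised at rest, grows as its near end is pressed down, stop at 0.22 (level). A spring returns it: some 2.5 N to start, 7 N at the stop, at its rubber pad.
- paddle_pad (a point): Top centre of the rubber pad (22 x 34 mm) at the paddle's raised near end, moves with it: 133 mm above the bench at rest, 117 mm at the stop; at x = -21 mm, y = 115 mm from the housing's origin.
- watch: Black dive watch lying flat with its strap spread, 180 x 46 x 13 mm, loose, left of the housing; leave it.
- float_arm: Black float arm, a cylinder 36 mm thick and 220 mm long, lying to the right of the housing, loose; leave it.
- lens_cap: Black round lens cap, 68 mm across, 12 mm high, loose, near the housing's left front corner; leave it.
- grease: Small jar, 28 mm across, 55 mm high, standing near the housing's right front corner, loose; leave it.
- dome_port: Black bowl-shaped port, 120 mm across, 55 mm high, loose, at the left; leave it.
- screwdriver: Screwdriver, 160 mm long, lying at the right, loose; leave it.

How it is judged (in metres and radians):
On the way, in this order (a step that is already met when the one before it is completed fails the run):
1. the vent paddle is pressed down to its stop while the cover is still shut (value of joint paddle above 0.195 rad and value of joint cover below 0.015 rad), for 0.1 s.
2. the cover is tugged up with the fingers, the thumb slide not yet pushed (value of joint cover above 0.02 rad and value of joint slide below 0.004 m and contact force between the fingers and cover above 0.5 N), for 0.05 s.
At the end, for the whole second after the job is handed in: The cover stands at least 0.75 rad (43 degrees) open and still (under 0.1 rad/s), held by the gripper's fingers (contact force over 0.5 N), and the vent paddle is back up (value of joint cover above 0.75 rad and velocity of joint cover between -0.1 and 0.1 rad/s and contact force between the fingers and cover above 0.5 N and value of joint paddle below 0.05 rad); the arm keeps its last pose, push and grip.
It fails at once if the thumb slide was pushed although the catch was not holding the cover (value of joint slide above 0.0125 m and distance of bolt_nose from where it was at the start of the episode below 0.0015 m).
It fails at once if another thing on the bench was shifted by more than 3 cm (distance of any of watch, float_arm, lens_cap, grease, dome_port, screwdriver from where it was at the start of the episode above 0.03 m).
It also fails if it takes over 72 s, if anything falls off the work surface, if the arm or the gripper's body presses on something with over 40 N, if the wrist force passes 120 N, or if a joint passes its speed limit or range.

## Robot

A 6-joint arm with a two-finger parallel gripper is mounted at the origin on the work surface. World frame = base frame: x ahead of the robot, y to its left, z up, the work surface at z = 0. Lengths are in mm, angles in rad, forces in N, time in s.
With the tool pointing down it reaches from about 350 to 875 mm from the base axis. Payload 4.2 kg.
Tool frame: the origin (TCP) lies at the very end of the fingers, on their centre line; the grasp point (between the pads) lies 19 mm behind it; z points along the fingers, y is the line along which they close (so a half turn about z gives the same grasp; the last joint's range is limited). The gripper opens to 85 mm and grips with 20 to 120 N. Pads are 22 mm wide; open, the fingers measure 114 mm over their backs; the gripper's body (76 mm by 85 mm) begins 54 mm behind the grasp point. The pads swing forward as they close: fully open they stand 13 mm farther back than shut.
Start: joints at [1.385, 0.385, 0.008, 0, -1.194, -0.259], TCP at [268.89, 564.179, 231.312] pointing down, gripper open.
Joint ranges: [-3.14, 3.14], [-1.21, 2.06], [-1.07, 1.41], [-3.16, 2.05], [-2.99, -0.16], [-3.1, 3.1]. Speed limits (rad/s): [2.79, 2.79, 3.14, 3.14, 3.14, 3.14].

## Interface

Orientations are given as a unit quaternion [x, y, z, w].
In Python, from bench import read_state, get_image, camera_model, job_done gives the robot as it stands.
- The arm moves only by the shell command python3 -m handwheel 'ROWS'. ROWS is JSON, a list of rows, each a list of 7 numbers: the shift along the tool's x, y, z in m, then the turn, a rotation vector about the tool's x, y, z in rad, then the gripper's target within -1 to 1 (fully open at 1, half-way at 0, shut at -1). In form: [[dx, dy, dz, wx, wy, wz, jaw], ...]. A call has 1 to 10 rows; each row is the pose to reach, as a shift and turn from the pose commanded when the call began, along the tool's axes at that moment; what a row does not reach only later rows make up. A row lasts 1/8 s, in which the tool goes at most 62.5 mm and 10.7 degrees, less where a joint would pass 70% of its speed; a pose out of reach is approached as far as the arm can. A call with a gripper value outside its range is refused whole. The fingers move at their own pace and stop on an object; the grip force is fixed at half the most. Time passes only in rows, so rows that repeat a pose let the fingers close. It gives the time, the measured TCP pose, the force, the opening and the grip force at its end, in the units of the state.
- read_state(): the state, without advancing time (a new reading comes with each control period).
- get_image(name): name is "scene" or "side" or "wrist"; returns (picture, depth): 400x640x3 uint8, blue, green, red; 400x640 float32, mm along the optical axis (not along the pixel's ray), 0 where there is no reading.
- camera_model(name): a dict with "K" (3x3 intrinsics, pixels), "rvec" (rotation vector, rad) and "tvec" (3), from world to camera coordinates, as OpenCV has them; the wrist camera has in their place "hand_eye" (4x4, takes a point from camera to tool coordinates, whose origin is the TCP and whose axes are the flange's). Camera axes: x right, y down, z forward; pixel columns grow to the right and rows downward; lengths in mm; the calibration is good to about 2 mm. A picture is of the moment at which its call begins: read the wrist's pose just before it. camera_model takes no time and is no camera call.
- job_done(): hands the job in; it is judged then, once.
The state is a dict: "clock": time; "joints": joint angles; "joint_vel": joint speeds; "joint_efforts": joint torques, N m; "position": TCP position; "ee_rot": TCP orientation; "contact_force": force on the tool from outside, world axes, zero at the start; "wrist_torque": the same for the moment, N m; "gripper_width": finger opening in mm; "grasp_force": force on a finger pad.
Only numpy, scipy, OpenCV 4.12 (cv2) and the standard library are available. Lean on these libraries where they do the work, as an engineer would, in place of code of your own. Each camera call takes 0.05 s, during which the arm holds its last target. There are 200 camera calls.

## Working session

There is one attempt and no reset: what is moved stays moved. The work goes in short steps, Python scripts to look and compute and a shell command to move; the robot and the scene stay as the last step left them, time stands still between calls to the robot, and variables do not carry over. Pictures are saved under pics/ and viewed, at most 10 in all, crops included, and the job is handed in when it is done.

```bash
mkdir -p pics; cat > h.py <<'E'
import numpy as np,cv2
from bench import *
from scipy.spatial.transform import Rotation as R
def cam(n):
    m=camera_model(n);K=np.array(m["K"],float)
    if n=="wrist":
        s=read_state();T=np.eye(4);T[:3,:3]=R.from_quat(s["ee_rot"]).as_matrix();T[:3,3]=s["position"]
        T=T@np.array(m["hand_eye"]);return K,T[:3,:3],T[:3,3]
    r=cv2.Rodrigues(np.array(m["rvec"],float))[0];return K,r.T,-r.T@np.array(m["tvec"],float).ravel()
def grab(n):
    c=cam(n);i,d=get_image(n);return c,i,d
def ray(c,u,v,z):
    K,r,o=c;w=r@np.linalg.inv(K)@np.array([u,v,1.]);return o+w*(z-o[2])/w[2]
def cloud(c,d):
    K,r,o=c;v,u=np.indices(d.shape);p=np.stack([(u-K[0,2])/K[0,0]*d,(v-K[1,2])/K[1,1]*d,d],-1);return p@r.T+o
E
python3 - <<'E'
from h import *
import pickle
for n in("scene","side"):
    c,i,d=grab(n);cv2.imwrite(f"pics/{n}.png",i);pickle.dump((c,i,d),open(n+".pkl","wb"));print(n,c[2].round(),c[1][:,2].round(2))
s=read_state();print(s["position"],s["ee_rot"],s["contact_force"])
E
```

```text
scene [1124.  257. 1142.] [-0.48 -0.22 -0.85]
side [  95. -953.  771.] [ 0.38  0.76 -0.53]
[268.66526795 563.72301879 230.32460612] [ 9.75357346e-01 -2.20628795e-01 -1.75472545e-04  9.75225889e-04] [ 0.21530612 -0.63055421  0.17677306]
```

View pics/scene.png

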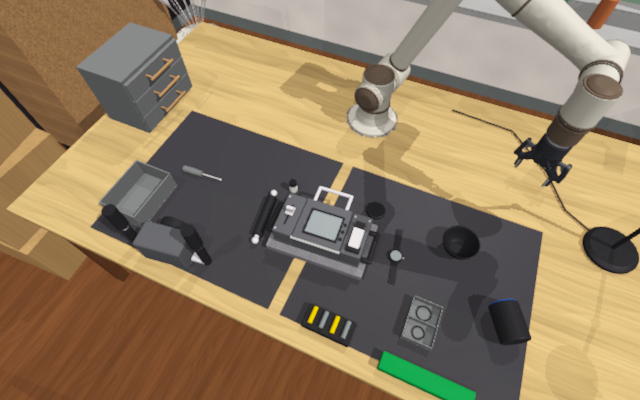

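View pics/side.png

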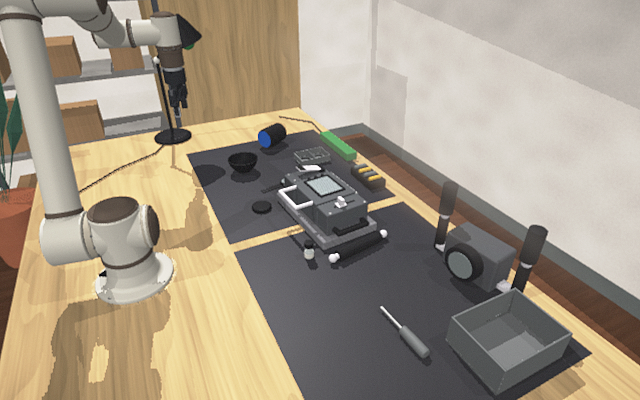

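The scene view shows the housing at about (325,235), with the bar near (335,193), the slide knob near (290,210) and the paddle near (357,238). The side view agrees, so next I'll segment the bright parts and cast rays.

```bash
python3 - <<'E'
from h import *
import pickle
c,i,d=pickle.load(open("scene.pkl","rb"))
P=cloud(c,d)
hsv=cv2.cvtColor(i,cv2.COLOR_BGR2HSV)
m=((hsv[...,2]>150)&(hsv[...,1]<60)).astype(np.uint8)
m[:,:240]=0;m[:,400:]=0;m[:180]=0;m[285:]=0
n,l,st,ce=cv2.connectedComponentsWithStats(m)
for k in range(1,n):
    if st[k,4]<8: continue
    q=P[(l==k)&(d>0)]
    print(k,st[k],ce[k].round(1),np.median(q,0).round(),q[:,2].min().round(),q[:,2].max().round())
cr=np.hstack([cv2.resize(i[175:285,245:395],None,fx=5,fy=5,interpolation=cv2.INTER_CUBIC)])
cv2.imwrite("pics/crop.png",cr)
E
```

```text
1 [290 186   8   7  32] [293.8 189.2] [ 472. -133.   19.] -1.0 32.0
2 [314 186  40  25 239] [334.6 194.9] [476.  26. 107.] -3.0 113.0
3 [271 190   6   6  30] [273.6 192.4] [ 516. -191.   26.] -1.0 35.0
5 [285 205  11  11  86] [289.8 209.8] [606. -74. 113.] 103.0 134.0
7 [305 211  37  29 683] [323.5 224.6] [608.  43. 111.] 104.0 118.0
11 [348 227  17  22 241] [356.  237.5] [613. 154. 122.] 103.0 131.0
12 [252 234   7  10  52] [255.2 238.7] [ 706. -163.   26.] -0.0 32.0
13 [290 235  50  19 130] [314.6 244.4] [678.  45. 105.] 99.0 110.0
14 [267 239   4   6   8] [268.8 241. ] [ 696. -114.   31.] 27.0 37.0
15 [391 251   9   9  67] [395.2 255.1] [568. 283.  15.] 9.0 20.0
16 [355 269   8   8  39] [358.7 272.2] [678. 196.  30.] 26.0 35.0
```

View pics/crop.png

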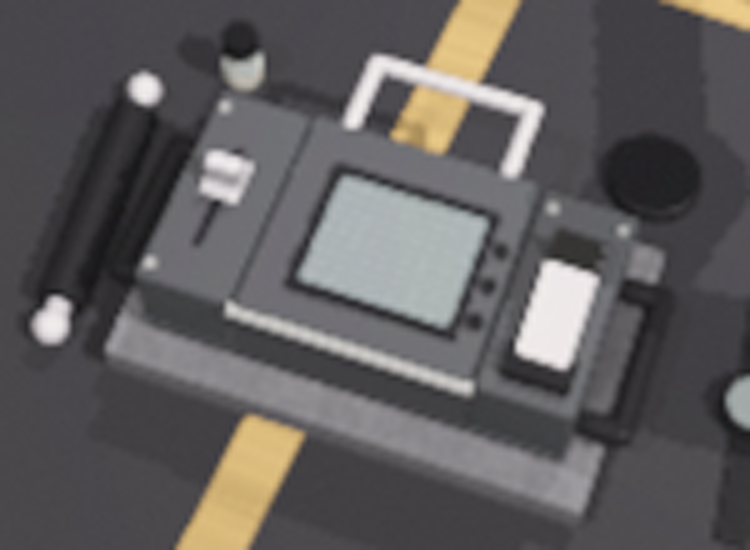

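The crop gives the bar ends at about (378,62) and (538,105), the dark pad centre at (578,248), the knob top at (230,163), and the hinge strip from (228,308) to (472,387).

```bash
python3 - <<'E'
from h import *
import pickle
c,i,d=pickle.load(open("scene.pkl","rb"))
def f(u,v,z): 
    p=ray(c,245+(u+.5)/5-.5,175+(v+.5)/5-.5,z); return p[:2].round(1)
a,b=f(378,62,105),f(538,105,105);print("bar",a,b,(a+b)/2,np.linalg.norm(b-a))
v=b-a;print("yaw from bar",np.arctan2(-v[0],v[1]))
h1,h2=f(228,308,108),f(472,387,108);print("hinge",h1,h2,np.linalg.norm(h2-h1),np.arctan2(-(h2-h1)[0],(h2-h1)[1]))
k=f(230,163,130);p=f(578,248,133);print("knob",k,"pad",p)
v=p-k; print("yaw knob-pad",np.arctan2(v[1],v[0])-np.arctan2(230,-13),np.linalg.norm(v))
# deck corners screws
s=[f(224,105,105),f(150,262,105),f(552,207,105),f(624,230,105)];print(s)
# fit
L=np.array([[-130,-55],[-130,55],[-8,-115],[-21,115]],float);W=np.array([a,b,k,p])
U,S,Vt=np.linalg.svd((L-L.mean(0)).T@(W-W.mean(0)));Rm=(U@Vt).T
o=W.mean(0)-Rm@L.mean(0);print("yaw",np.arctan2(Rm[1,0],Rm[0,0]),"origin",o,"res",(W-L@Rm.T-o).round(1))
E
```

```text
bar [476.5 -26.1] [465.   85.1] [470.75  29.5 ] 111.79306776361402
yaw from bar 0.10305092708804599
hinge [684.8 -35.9] [672.8 122.6] 158.95360958468353 0.07556561923724582
knob [601.4 -74. ] pad [570.9 150.3]
yaw knob-pad 0.07868802319294965 226.36417561089476
[array([ 549.6, -105.8]), array([674.5, -96.1]), array([534.3, 121.6]), array([531.5, 169.6])]
yaw 0.08083866770463728 origin [600.46405562  39.65923455] res [[ 1.2 -0.4]
 [-1.4  1.1]
 [-0.4  1.6]
 [ 0.7 -2.3]]
```

Both views fit well: yaw is about 0.08 and the origin is about (600, 40). I'll move above the paddle pad, turning so the fingers close along the housing's x, with the gripper shut.

```bash
python3 -m handwheel '[[0.449,0.241,0,0,0,1.05,-1],[0.449,0.241,0,0,0,1.05,-1],[0.449,0.241,0,0,0,1.05,-1],[0.449,0.241,0,0,0,1.05,-1],[0.449,0.241,0,0,0,1.05,-1],[0.449,0.241,0,0,0,1.05,-1],[0.449,0.241,0,0,0,1.05,-1],[0.449,0.241,0,0,0,1.05,-1],[0.449,0.241,0,0,0,1.05,-1],[0.449,0.241,0,0,0,1.05,-1]]'; python3 - <<'E'
from h import *
s=read_state();r=R.from_quat(s["ee_rot"]).as_matrix();print(s["clock"],s["joints"],s["position"],r.round(4).tolist())
c,i,d=grab("wrist");cv2.imwrite("pics/w1.png",i)
import pickle;pickle.dump((c,i,d),open("w1.pkl","wb"))
E
```

```text
clock: 1.35
position: [570.4, 152.8, 230.7]
ee_rot: [0.733, -0.68, -0.0, 0.001]
contact_force: [-0.1, -0.1, 0.2]
gripper_width: 0.0
grasp_force: 0.0
1.35 [ 5.35565193e-01  3.27357974e-01 -7.99603165e-02 -3.64953770e-04
 -1.16467207e+00 -4.61075577e-01] [570.44272273 152.80842862 230.65234826] [[0.0743, -0.9972, -0.0012], [-0.9972, -0.0743, -0.0003], [0.0002, 0.0012, -1.0]]
```

View pics/w1.png

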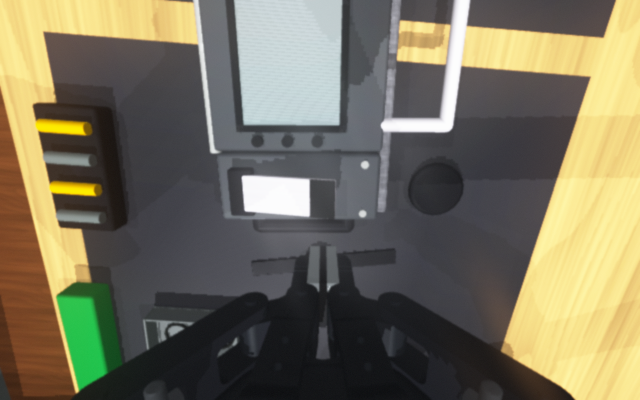

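The wrist view shows the black pad at about (322,199), the paddle edges at rows 177 and 220, and the bar corner near (449,125). I'll check these by ray casting.

```bash
python3 - <<'E'
from h import *
import pickle
c,i,d=pickle.load(open("w1.pkl","rb"))
print(c[2])
for n,u,v,z in(("pad",322,199,133),("barcorner",450,125,105),("screw",365,165,105),("screw2",362,214,105),("bar mid",459,30,105)):
    print(n,ray(c,u,v,z).round(1))
th=.0809;o=np.array([600.5,39.7]);Rm=np.array([[np.cos(th),-np.sin(th)],[np.sin(th),np.cos(th)]])
for L in([-21,115],[-130,55],[-130,0],[-8,-115],[75,0]):print(L,(o+Rm@np.array(L)).round(1))
E
```

```text
[576.85998659  73.29701215 373.80350883]
pad [571.4 150.1 133. ]
barcorner [464.3  83.  105. ]
screw [534.2 123.7 105. ]
screw2 [531.4 171.3 105. ]
bar mid [472.4  10.  105. ]
[-21, 115] [570.3 152.6]
[-130, 55] [466.5  84. ]
[-130, 0] [470.9  29.2]
[-8, -115] [601.8 -75.6]
[75, 0] [675.3  45.8]
```

Agreement is within 3 mm, so I'll press the paddle.

```bash
python3 -m handwheel '[[0.001,0,0.06,0,0,0,-1],[0.001,0,0.09,0,0,0,-1],[0.001,0,0.1,0,0,0,-1],[0.001,0,0.105,0,0,0,-1],[0.001,0,0.11,0,0,0,-1],[0.001,0,0.113,0,0,0,-1],[0.001,0,0.115,0,0,0,-1],[0.001,0,0.115,0,0,0,-1],[0.001,0,0.115,0,0,0,-1]]'
```

```text
clock: 2.52
position: [570.7, 153.2, 117.7]
ee_rot: [0.734, -0.68, -0.0, -0.001]
contact_force: [-4.4, 1.8, 5.8]
gripper_width: 0.2
grasp_force: 3.1
```

```bash
python3 -m handwheel '[[0,0,0.002,0,0,0,-1],[0,0,0.003,0,0,0,-1],[0,0,0.004,0,0,0,-1],[0,0,0.004,0,0,0,-1],[0,0,0.004,0,0,0,-1]]'
```

```text
clock: 3.15
position: [570.8, 153.2, 116.6]
ee_rot: [0.734, -0.679, 0.001, -0.001]
contact_force: [-9.0, 2.2, 18.4]
gripper_width: 0.1
grasp_force: 9.3
```

The stop is reached: force jumped to 18 N with barely any motion. I'll lift and move above the bar, with the jaw half open.

```bash
python3 -m handwheel '[[0,0,-0.06,0,0,0,-1],[0,0,-0.09,0,0,0,-1],[0.116,0.109,-0.09,0,0,0,-0.1],[0.116,0.109,-0.09,0,0,0,-0.1],[0.116,0.109,-0.09,0,0,0,-0.1],[0.116,0.109,-0.09,0,0,0,-0.1],[0.116,0.109,-0.09,0,0,0,-0.1],[0.116,0.109,-0.09,0,0,0,-0.1]]'; python3 - <<'E'
from h import *
s=read_state();print(s["position"])
c,i,d=grab("wrist");cv2.imwrite("pics/w2.png",i)
c2,i,d=grab("side");i=cv2.resize(i[130:290,200:420],None,fx=3,fy=3);cv2.imwrite("pics/s2.png",i)
import pickle;pickle.dump(c,open("w2.pkl","wb"))
E
```

```text
clock: 4.15
position: [471.7, 29.3, 202.3]
ee_rot: [0.734, -0.679, 0.0, -0.0]
contact_force: [0.4, 0.5, -0.3]
gripper_width: 38.6
grasp_force: 0.0
[471.69372503  29.26258948 202.32292445]
```

View pics/w2.png

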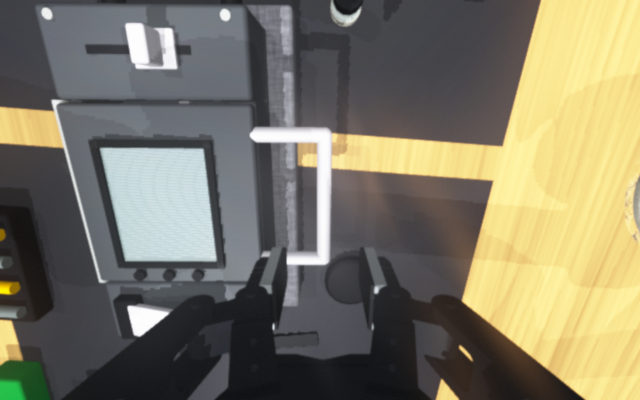

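The bar runs from (325,135) to (323,262) and sits midway between the finger tips at columns 275 and 370. I'll descend and grip it.

```bash
python3 -c "
from h import *;import pickle;c=pickle.load(open('w2.pkl','rb'));print(ray(c,324,135,105),ray(c,323,262,105))"; python3 -m handwheel '[[0,0,0.05,0,0,0,-0.1],[0,0,0.09,0,0,0,-0.1],[0,0,0.12,0,0,0,-0.1],[0,0,0.12,0,0,0,-0.1],[0,0,0.12,0,0,0,-1],[0,0,0.12,0,0,0,-1],[0,0,0.12,0,0,0,-1],[0,0,0.12,0,0,0,-1]]'
```

```text
[475.37722059 -26.48425283 105.        ] [467.41702578  86.37141881 105.        ]
clock: 5.25
position: [471.1, 28.9, 83.6]
ee_rot: [0.733, -0.68, 0.0, -0.001]
contact_force: [-4.0, 2.2, 6.5]
gripper_width: 10.2
grasp_force: 58.7
```

Gripped. Now I'll tug gently.

```bash
python3 -m handwheel '[[0,0,-0.002,0,0,0,-1],[0,0,-0.004,0,0,0,-1],[0,0,-0.006,0,0,0,-1],[0,0,-0.008,0,0,0,-1],[0,0,-0.009,0,0,0,-1],[0,0,-0.009,0,0,0,-1]]'; python3 -m handwheel '[[0,0,-0.002,0,0,0,-1],[0,0,-0.004,0,0,0,-1],[0,0,-0.006,0,0,0,-1],[0,0,-0.007,0,0,0,-1],[0,0,-0.007,0,0,0,-1]]'
```

```text
clock: 6.0
position: [471.2, 28.9, 91.5]
ee_rot: [0.733, -0.68, 0.0, -0.001]
contact_force: [-0.1, 4.7, -2.7]
gripper_width: 10.1
grasp_force: 58.4
clock: 6.62
position: [471.2, 28.9, 95.4]
ee_rot: [0.733, -0.68, -0.0, -0.001]
contact_force: [9.6, 3.5, -25.5]
gripper_width: 10.1
grasp_force: 58.3
```

The lift stopped dead at about 12 mm with 25 N on the wrist, so the catch is holding it. I'll lower the cover, release, and move above the deck on the near side of the slide with the fingers shut.

```bash
python3 -m handwheel '[[0,0,0.004,0,0,0,-1],[0,0,0.010,0,0,0,-1],[0,0,0.016,0,0,0,-1],[0,0,0.016,0,0,0,-0.1],[0,0,0.016,0,0,0,-0.1],[0,0,0.016,0,0,0,-0.1],[0,0,-0.04,0,0,0,-0.1],[0,0,-0.104,0,0,0,-0.1],[0,0,-0.104,0,0,0,-0.1]]'; python3 -m handwheel '[[0.114,-0.0845,0,0,0,0,-1],[0.114,-0.0845,0,0,0,0,-1],[0.114,-0.0845,0,0,0,0,-1],[0.114,-0.0845,0,0,0,0,-1],[0.114,-0.0845,0.04,0,0,0,-1],[0.114,-0.0845,0.06,0,0,0,-1],[0.114,-0.0845,0.06,0,0,0,-1]]'
python3 - <<'E'
from h import *
s=read_state();print(s["position"])
c,i,d=grab("side");i=cv2.resize(i[130:290,220:420],None,fx=4,fy=3.5);cv2.imwrite("pics/s3.png",i)
E
```

```text
clock: 7.75
position: [473.7, 29.1, 207.4]
ee_rot: [0.734, -0.679, 0.003, -0.005]
contact_force: [-0.7, 0.1, -0.8]
gripper_width: 38.3
grasp_force: 0.0
clock: 8.62
position: [561.4, -77.9, 140.6]
ee_rot: [0.734, -0.679, -0.002, 0.002]
contact_force: [-0.0, 0.1, 0.0]
gripper_width: 0.3
grasp_force: 0.0
[561.41114719 -77.90985925 140.64601122]
```

View pics/s3.png

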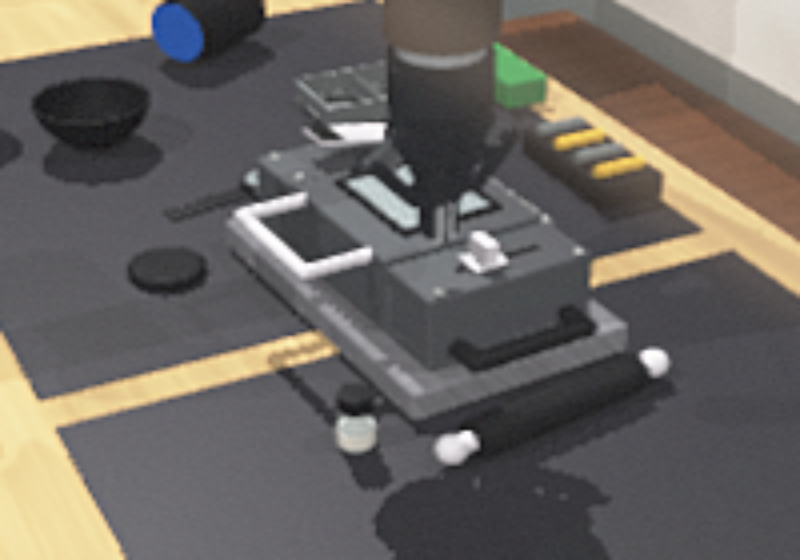

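The side view shows the shut fingers at (440,220), just on the near side of the knob at (485,248). The cover is shut and the loose things are undisturbed. I'll lower and push.

```bash
python3 -m handwheel '[[0,0,0.02,0,0,0,-1],[0,0,0.027,0,0,0,-1],[0,0,0.027,0,0,0,-1],[0,-0.005,0.027,0,0,0,-1],[0,-0.01,0.027,0,0,0,-1],[0,-0.012,0.027,0,0,0,-1],[0,-0.015,0.027,0,0,0,-1],[0,-0.015,0.027,0,0,0,-1]]';python3 -m handwheel '[[0,-0.003,0,0,0,0,-1],[0,-0.006,0,0,0,0,-1],[0,-0.008,0,0,0,0,-1],[0,-0.010,0,0,0,0,-1],[0,-0.010,0,0,0,0,-1]]'
```

```text
clock: 9.68
position: [578.8, -77.6, 115.3]
ee_rot: [0.733, -0.68, -0.0, 0.0]
contact_force: [-1.0, 0.2, 0.3]
gripper_width: -0.2
grasp_force: 0.0
clock: 10.3
position: [588.4, -76.9, 115.2]
ee_rot: [0.733, -0.68, -0.0, 0.0]
contact_force: [-1.1, 0.0, 2.0]
gripper_width: -0.1
grasp_force: 1.1
```

```bash
python3 -m handwheel '[[0,-0.002,0,0,0,0,-1],[0,-0.004,0,0,0,0,-1],[0,-0.006,0,0,0,0,-1],[0,-0.006,0,0,0,0,-1]]';python3 -m handwheel '[[0,-0.002,0,0,0,0,-1],[0,-0.004,0,0,0,0,-1],[0,-0.006,0,0,0,0,-1],[0,-0.006,0,0,0,0,-1]]'
```

```text
clock: 10.8
position: [594.8, -76.4, 115.2]
ee_rot: [0.733, -0.68, 0.0, -0.0]
contact_force: [-2.8, -1.1, 0.7]
gripper_width: -0.1
grasp_force: 1.0
clock: 11.3
position: [595.5, -76.5, 115.2]
ee_rot: [0.733, -0.68, -0.004, 0.004]
contact_force: [-13.6, 0.2, 9.7]
gripper_width: 0.0
grasp_force: 7.0
```

It stalled at 13.6 N, which matches the stop. One firmer nudge to be sure, then I'll back off and lift.

```bash
python3 -m handwheel '[[0,-0.003,0,0,0,0,-1],[0,-0.003,0,0,0,0,-1],[0,-0.003,0,0,0,0,-1]]'; python3 -m handwheel '[[0,0.012,0,0,0,0,-1],[0,0.027,0,0,0,0,-1],[0,0.027,-0.06,0,0,0,-1],[0,0.027,-0.09,0,0,0,-1],[0,0.027,-0.09,0,0,0,-1],[0,0.027,-0.09,0,0,0,-1]]'
```

```text
clock: 11.68
position: [595.7, -76.5, 115.2]
ee_rot: [0.733, -0.68, -0.006, 0.006]
contact_force: [-20.0, 0.5, 12.2]
gripper_width: -0.2
grasp_force: 10.0
clock: 12.42
position: [576.2, -77.6, 204.6]
ee_rot: [0.733, -0.68, -0.0, -0.0]
contact_force: [0.2, 1.0, -0.0]
gripper_width: 0.0
grasp_force: 0.0
```

```bash
python3 -m handwheel '[[-0.114,0.097,0,0,0,0,-0.1],[-0.114,0.097,0,0,0,0,-0.1],[-0.114,0.097,0,0,0,0,-0.1],[-0.114,0.097,0,0,0,0,-0.1],[-0.114,0.097,0,0,0,0,-0.1]]'; python3 -m handwheel '[[0,0,0.05,0,0,0,-0.1],[0,0,0.09,0,0,0,-0.1],[0,0,0.122,0,0,0,-0.1],[0,0,0.122,0,0,0,-0.1],[0,0,0.122,0,0,0,-1],[0,0,0.122,0,0,0,-1],[0,0,0.122,0,0,0,-1],[0,0,0.122,0,0,0,-1]]'
```

```text
clock: 13.05
position: [471.5, 28.3, 204.6]
ee_rot: [0.733, -0.68, -0.0, 0.0]
contact_force: [-0.9, 0.0, -0.2]
gripper_width: 38.5
grasp_force: 0.0
clock: 14.05
position: [471.1, 28.4, 84.4]
ee_rot: [0.733, -0.68, 0.0, -0.0]
contact_force: [-4.0, -0.6, 6.8]
gripper_width: 10.0
grasp_force: 58.9
```

```bash
python3 -m handwheel '[[0,0,-0.005,0,0,0,-1],[0,0,-0.010,0,0,0,-1],[0,-0.001,-0.015,0,0,0,-1],[0,-0.001,-0.020,0,0,0,-1],[0,-0.001,-0.020,0,0,0,-1]]'
```

```text
clock: 14.68
position: [471.8, 28.5, 103.3]
ee_rot: [0.733, -0.68, -0.0, 0.0]
contact_force: [-0.1, -1.1, -3.4]
gripper_width: 9.5
grasp_force: 58.4
```

The cover is free now: it rose 19 mm with 3.4 N. I'll swing it along the arc.

```bash
python3 -m handwheel '[[0,-0.001,-0.010,0,0,0,-1],[0,-0.003,-0.021,0,0,0,-1],[0,-0.0055,-0.031,0,0,0,-1],[0,-0.008,-0.041,0,0,0,-1],[0,-0.0115,-0.050,0,0,0,-1],[0,-0.015,-0.060,0,0,0,-1],[0,-0.0195,-0.069,0,0,0,-1],[0,-0.024,-0.078,0,0,0,-1],[0,-0.024,-0.078,0,0,0,-1]]'; python3 -m handwheel '[[0,-0.005,-0.009,0,0,0,-1],[0,-0.0107,-0.0175,0,0,0,-1],[0,-0.0168,-0.026,0,0,0,-1],[0,-0.0231,-0.034,0,0,0,-1],[0,-0.030,-0.0415,0,0,0,-1],[0,-0.037,-0.049,0,0,0,-1],[0,-0.0447,-0.056,0,0,0,-1],[0,-0.0525,-0.0625,0,0,0,-1],[0,-0.0607,-0.0685,0,0,0,-1],[0,-0.0607,-0.0685,0,0,0,-1]]'
```

```text
clock: 15.8
position: [494.3, 30.0, 181.9]
ee_rot: [0.733, -0.68, -0.001, 0.002]
contact_force: [-8.5, 0.4, -0.2]
gripper_width: 9.7
grasp_force: 58.6
clock: 17.05
position: [555.6, 34.3, 255.5]
ee_rot: [0.734, -0.679, 0.001, 0.001]
contact_force: [-15.6, 1.0, 18.6]
gripper_width: 9.9
grasp_force: 59.0
```

```bash
python3 -m handwheel '[[0,0,0,0,0,0,-1],[0,0,0,0,0,0,-1],[0,0,0,0,0,0,-1],[0,0,0,0,0,0,-1]]'; python3 - <<'E'
from h import *
c,i,d=grab("side");i=cv2.resize(i[120:290,220:420],None,fx=3.5,fy=3.5);cv2.imwrite("pics/s4.png",i)
print(np.linalg.norm(read_state()["joint_vel"]))
E
```

```text
clock: 17.55
position: [555.4, 34.3, 255.3]
ee_rot: [0.734, -0.679, 0.001, 0.0]
contact_force: [-14.8, 0.6, 16.7]
gripper_width: 9.8
grasp_force: 58.9
0.0017330870839371323
```

View pics/s4.png

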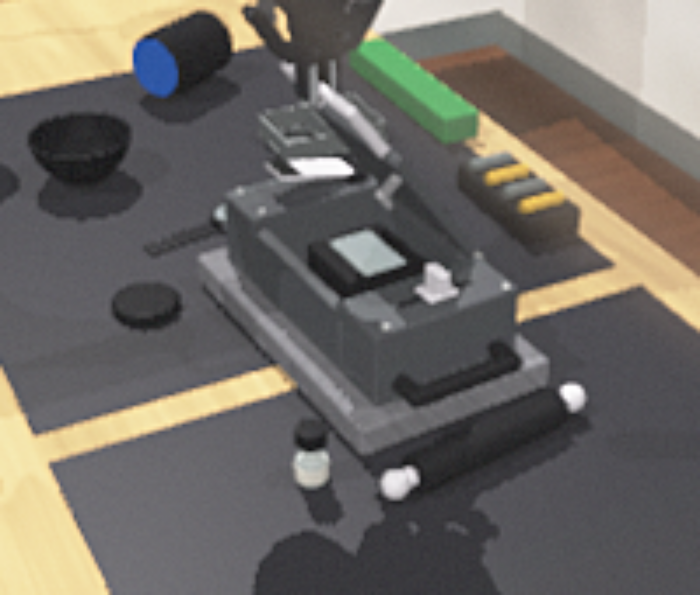

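The cover stands open at about (350,130), held in the fingers. The paddle is back up near (315,168), and the other things are where they were.

```bash
python3 -c "
from bench import *
print(job_done())"
```

```text
the job is handed in; nothing more can be done
None
```

The job is handed in: the vent paddle was pressed to its stop, the tug showed the catch was holding, the thumb slide was pushed fully back, and the gripper now holds the cover steady at roughly 55 degrees by the gripper's rise, with the other things unmoved in the last side picture; the judge's verdict was not shown.

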